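# Nest the tub lids dome down on the spring-lift stand

## Robot

A 6-joint arm with a two-finger parallel gripper is mounted at the origin on the work surface. World frame = base frame: x ahead of the robot, y to its left, z up, the work surface at z = 0. Lengths are in m, angles in degrees, forces in N, time in s.
With the tool pointing down it reaches from about 0.4 to 0.825 m from the base axis. Payload 7 kg.
Tool frame: the origin (TCP) lies on the front face of the gripper's body, between the roots of the fingers; the fingertips stand 66 mm ahead of it and the grasp point (between the pads) lies 47 mm ahead of it (ctrl.grasp_offset is the z of the grasp point in the tool frame, in m); z points along the fingers, y is the direction in which the jaws open and shut (so a half turn about z gives the same grasp; the last joint's range is limited). The gripper opens to 88 mm and grips with 3 to 60 N. Pads are 19 mm wide; open, the fingers measure 130 mm over their backs; the gripper's body (78 mm by 193 mm) begins 47 mm behind the grasp point.
Start: joints at [16.507, 20.546, 0.682, 0, -70.136, -16.507], TCP at [0.675, -0, 0.292] pointing down, gripper open.
Joint ranges: [-176.03, 176.03], [-82.01, 121.73], [-58.28, 71.71], [-173.87, 95.51], [-174.79, -0.11], [-173.66, 173.66]. Speed limits (degrees/s): [136.94, 136.94, 172.46, 180, 180, 180].

## Interface

Orientations are given as [roll, pitch, yaw] about the fixed x, y, z axes, in that order (R = Rz(yaw) Ry(pitch) Rx(roll)).
In Python, from plant import ctrl gives the robot as it stands.
- The arm moves only by the shell command python3 -m creep 'ROWS'. ROWS is JSON, a list of rows, each a list of 7 numbers: the turn, a rotation vector about the tool's x, y, z in rad, then the shift along the tool's x, y, z in m, then the opening, from 0 (shut) to 1 (fully open). In form: [[wx, wy, wz, dx, dy, dz, grip], ...]. A call has 1 to 12 rows; each row is the pose to reach, as a shift and turn from the pose commanded when the call began, along the tool's axes at that moment; what a row does not reach only later rows make up. A row lasts 1/12 s, in which the tool goes at most 41.7 mm and 7.16 degrees, less where a joint would pass 70% of its speed; a pose out of reach is approached as far as the arm can. A call with a gripper value outside its range is refused whole. The fingers move at their own pace and stop on an object; the grip force is fixed at half the most. Time passes only in rows, so rows that repeat a pose let the fingers close. It gives the time, the measured TCP pose, the force and the opening at its end, in the units of the state.
- ctrl.get_obs(): the state, without advancing time (a new reading comes with each control period).
- ctrl.snapshot(name): name is "scene" or "side" or "wrist"; returns the picture (384x512x3 uint8, blue, green, red); there is no depth.
- ctrl.camera_model(name): a dict with "K" (3x3 intrinsics, pixels), "rvec" (rotation vector, rad) and "tvec" (3), from world to camera coordinates, as OpenCV has them. Camera axes: x right, y down, z forward; pixel columns grow to the right and rows downward; lengths in m; the calibration is good to about 2 mm. A picture is of the moment at which its call begins: read the wrist's pose just before it. camera_model takes no time and is no camera call; for the wrist camera it gives the pose at the moment of the call.
- ctrl.close_job(): hands the job in, once; it reports no verdict.
The state is a dict: "clock": time; "joint_pos": joint angles; "qvel": joint speeds; "tau": joint torques, N m; "tool_pos": TCP position; "orientation": TCP orientation; "force": force on the tool from outside, world axes, zero at the start; "moment": the same for the moment, N m; "opening": finger opening in m.
Only numpy, scipy, OpenCV 4.12 (cv2) and the standard library are available. Lean on these libraries where they do the work, as an engineer would, in place of code of your own. Each camera call takes 0.05 s, during which the arm holds its last target.

## Task

The screw tubs are open for picking: gather their three domed lids into one nested stack on the sprung platform of the lift stand. One at a time, largest first, set the blue lid level and centred on the platform, then the green lid inside the blue and the orange inside the green, every lid kept dome down (hollow side up), fully settled in the one below, and let go before the next is fetched. Do not tip a lid over, and leave the other things on the bench where they stand.

Things in the scene. Friction and masses are not known exactly. Their poses are not given: they have to be found in the camera images.
- lid_large_center (a point): large blue domed lid, dome down on its flat crown (68 mm across), hollow up; rim 152 mm across, 40 mm high, shell 5 mm thick, 280 g +-20 %. Point: on its axis, 20 mm above the crown's underside; z up out of the hollow. Two upright ears on the rim, at its +x and -x, 74 mm from the axis, 8 mm thick radially, 26 wide, rising 22 mm above the rim
- lid_medium_center (a point): medium green domed lid, dome down on its flat crown (54 mm across), hollow up; rim 118 mm across, 48 mm high, shell 5 mm thick, 200 g +-20 %. Point: on its axis, 24 mm above the crown's underside; z up out of the hollow. Two upright ears on the rim, at its +x and -x, 57 mm from the axis, 8 mm thick radially, 26 wide, rising 22 mm above the rim. Nested, its crown stands on the larger lid's inner crown, rim 13 mm higher
- lid_small_center (a point): small orange domed lid, dome down on its flat crown (40 mm across), hollow up; rim 82 mm across, 56 mm high, shell 5 mm thick, 140 g +-20 %. Point: on its axis, 28 mm above the crown's underside; z up out of the hollow. Two upright ears on the rim, at its +x and -x, 39 mm from the axis, 8 mm thick radially, 26 wide, rising 22 mm above the rim. Nested, its crown stands on the larger lid's inner crown, rim 13 mm higher
- platform_top (a point): centre of the upper face (black rubber, 92 mm across, flat) of the stand's round sprung platform, 105 mm above the bench when empty; z is up. It does not turn. The stand below is fixed to the bench, its foot 124 mm across
- platform (a joint): how far the platform has sunk on its spring, m: 0 when empty, stop at 0.05; 230 N/m with about 0.9 N of preload, so it sinks some 4 to 12 mm under each lid added
- jar: glass jar of screws with a grey cap, 60 mm across, 85 mm tall; a bystander, loose; origin at the centre of its underside
- can: yellow and silver can, 62 mm across, 120 mm tall; a bystander, loose; origin at the centre of its underside
- spray: white bottle with a black cap, 60 mm across, 190 mm tall; a bystander, loose; origin at the centre of its underside
- spool: copper-coloured spool, 64 mm across, 50 mm tall; a bystander, loose; origin at the centre of its underside
- bin: small open blue bin of screws, 95 x 70 mm (along its own x, y), 50 mm tall; a bystander, loose; origin at the centre of its underside
- carton: cardboard carton, 75 x 55 mm (along its own x, y), 60 mm tall; a bystander, loose; origin at the centre of its underside
- screwdriver: screwdriver lying on the bench near the robot, about 200 mm long, under 35 mm high; a bystander, loose; origin under the middle of its length, which runs along its x
- spanner: spanner lying on the bench near the robot, about 180 mm long, under 25 mm high; a bystander, loose; origin under the middle of its length, which runs along its x

How it is judged (in metres and radians):
On the way, in this order (a step that is already met when the one before it is completed fails the run):
1. the blue lid stands dome down on the platform, let go (horizontal distance between lid_large_center and platform_top below 0.014 m and z of lid_large_center in the frame of platform_top between 0.015 and 0.025 m and angle between lid_large_center's own z axis and vertical below 0.12 rad and contact force between the fingers and lid_large below 0.05 N), for 0.2 s.
2. the green lid is nested in the blue lid on the platform, let go (horizontal distance between lid_large_center and platform_top below 0.014 m and z of lid_large_center in the frame of platform_top between 0.015 and 0.025 m and angle between each of lid_large_center, lid_medium_center's own z axis and vertical below 0.12 rad and horizontal distance between lid_medium_center and lid_large_center below 0.012 m and z of lid_medium_center in the frame of lid_large_center between 0.004 and 0.014 m and contact force between the fingers and lid_medium below 0.05 N), for 0.2 s.
At the end, for the whole second after the job is handed in: The blue lid stands dome down on the platform within 14 mm of its centre, the green lid in the blue and the orange in the green, each within 12 mm of the lid below's axis and within 5 mm of its fully settled height; all are level within 0.12 rad, at rest and released (all of step 2 and horizontal distance between lid_small_center and lid_medium_center below 0.012 m and z of lid_small_center in the frame of lid_medium_center between 0.004 and 0.014 m and angle between lid_small_center's own z axis and vertical below 0.12 rad and contact force between the fingers and lid_large below 0.05 N and contact force between the fingers and lid_small below 0.05 N and linear speed of each of lid_large, lid_medium, lid_small below 0.02 m/s); the robot touches nothing.
It fails at once if a bystander is moved by more than 30 mm (distance of any of jar, can, spray, spool, bin, carton, screwdriver, spanner from where it was at the start of the episode above 0.03 m).
It fails at once if a bystander is knocked over (angle between any of jar, can, spray, spool, bin, carton's own z axis and vertical above 0.5 rad).
It fails at once if a lid is tipped more than 60 degrees from dome down (angle between any of lid_large_center, lid_medium_center, lid_small_center's own z axis and vertical above 1.05 rad).
It also fails if it takes over 67 s, if anything falls off the work surface, if the arm or the gripper's body presses on something with over 40 N, if the wrist force passes 120 N, or if a joint passes its speed limit or range.

## Working session

There is one attempt and no reset: what is moved stays moved. The work goes in short steps, Python scripts to look and compute and a shell command to move; the robot and the scene stay as the last step left them, time stands still between calls to the robot, and variables do not carry over. Pictures are saved under pics/ and viewed, and the job is handed in when it is done.

```bash
ls; mkdir -p pics; python3 - <<'E'
from plant import ctrl
import cv2
print(ctrl.get_obs(), ctrl.grasp_offset)
for n in ["scene","side","wrist"]:
    m=ctrl.camera_model(n); print(n,m)
    cv2.imwrite(f"pics/{n}0.png",ctrl.snapshot(n))
E
```

```text
pics
{'clock': 0.0, 'joint_pos': array([ 1.65076697e+01,  2.05918133e+01,  6.33539802e-01, -1.89912835e-02,
       -7.01355505e+01, -1.65070237e+01]), 'qvel': array([ 0.04085398, -0.02677524, -0.00649326,  0.10658071, -0.03935121,
       -0.10144922]), 'tau': array([-8.00930356e-04, -5.82726967e+01,  2.93058443e+01,  6.99745238e+00,
        6.93249181e-03, -2.06530804e-04]), 'tool_pos': array([ 6.74621636e-01, -1.36709073e-05,  2.91220099e-01]), 'orientation': array([ 1.79904970e+02, -9.54377919e-03, -9.00058139e+01]), 'force': array([-0.12373479, -0.80215012,  0.16605447]), 'moment': array([ 0.00627036,  0.05112458, -0.01647498]), 'opening': 0.08752599386636616} 0.0468
scene {'K': array([[489.31080983,   0.        , 255.03384772],
       [  0.        , 489.31080983, 191.18189822],
       [  0.        ,   0.        ,   1.        ]]), 'rvec': array([ 0.95974687,  2.63335861, -0.89326149]), 'tvec': array([ 0.4129582 , -0.19289515,  1.58837082])}
side {'K': array([[409.54008961,   0.        , 258.353346  ],
       [  0.        , 409.54008961, 187.18541992],
       [  0.        ,   0.        ,   1.        ]]), 'rvec': array([ 2.34560064, -0.84635283,  0.29206456]), 'tvec': array([-0.39996484,  0.28347953,  1.14063762])}
wrist {'K': array([[280.4182278 ,   0.        , 252.64037505],
       [  0.        , 280.4182278 , 195.62273   ],
       [  0.        ,   0.        ,   1.        ]]), 'rvec': array([-8.29216334e-04,  3.10509096e+00,  4.59824734e-01]), 'tvec': array([ 0.67265814, -0.03586285,  0.39309261])}
```

View pics/scene0.png

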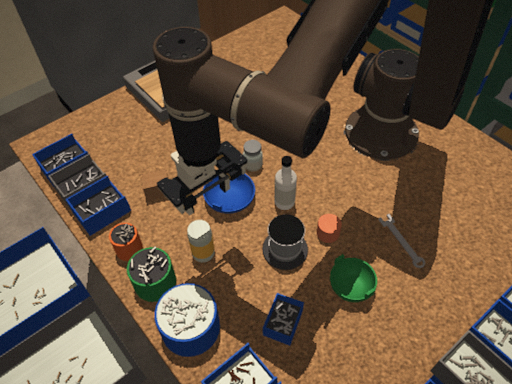

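View pics/side0.png

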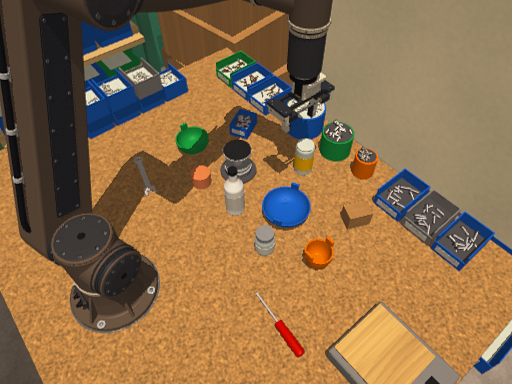

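View pics/wrist0.png

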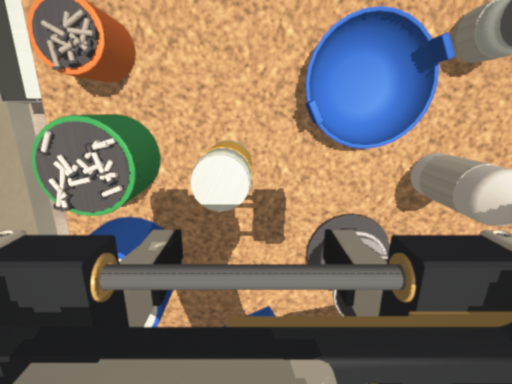

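```bash
cat > h.py <<'E'
from plant import ctrl
import cv2, numpy as np
def cam(n):
    m=ctrl.camera_model(n); R=cv2.Rodrigues(m['rvec'])[0]; return m['K'],R,np.array(m['tvec']).reshape(3)
def ray(c,px,z):
    K,R,t=c; px=np.atleast_2d(np.array(px,float))
    d=np.linalg.solve(K,np.c_[px,np.ones(len(px))].T).T@R
    o=-R.T@t
    return o+d*((z-o[2])/d[:,2])[:,None]
def proj(c,p):
    K,R,t=c; q=(np.atleast_2d(p)@R.T+t)@K.T; return q[:,:2]/q[:,2:]
def circ(P):
    A=np.c_[2*P[:,:2],np.ones(len(P))]; s=np.linalg.lstsq(A,(P[:,:2]**2).sum(1),rcond=None)[0]
    return s[0],s[1],np.sqrt(s[2]+s[0]**2+s[1]**2)
E
python3 - <<'E'
import cv2,numpy as np
s=cv2.imread('pics/side0.png'); c=cv2.imread('pics/scene0.png'); w=cv2.imread('pics/wrist0.png')
def crop(im,x,y,W,H,k,n): cv2.imwrite(f'pics/{n}.png',cv2.resize(im[y:y+H,x:x+W],None,fx=k,fy=k,interpolation=cv2.INTER_CUBIC))
crop(s,165,110,200,150,4,'s_a')   # all
crop(c,190,140,200,150,4,'c_a')
E
```

```text
(no output)
```

View pics/s_a.png

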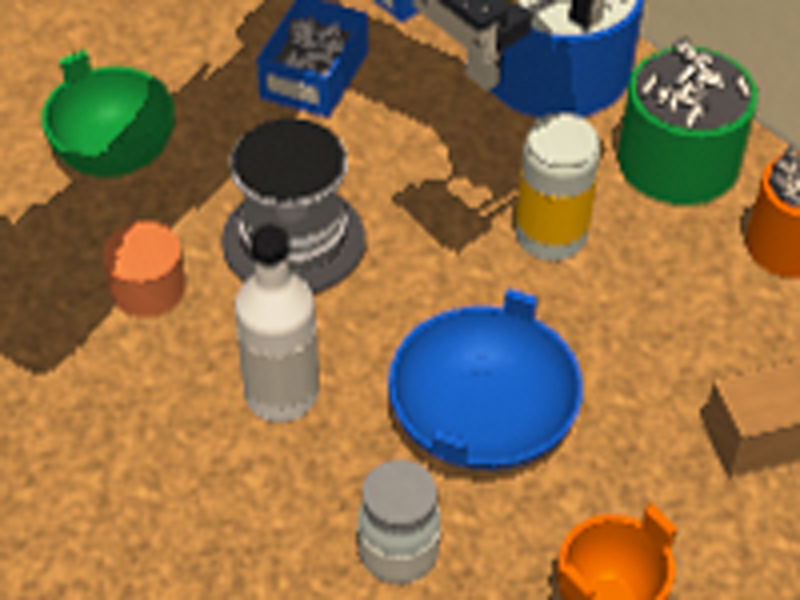

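View pics/c_a.png

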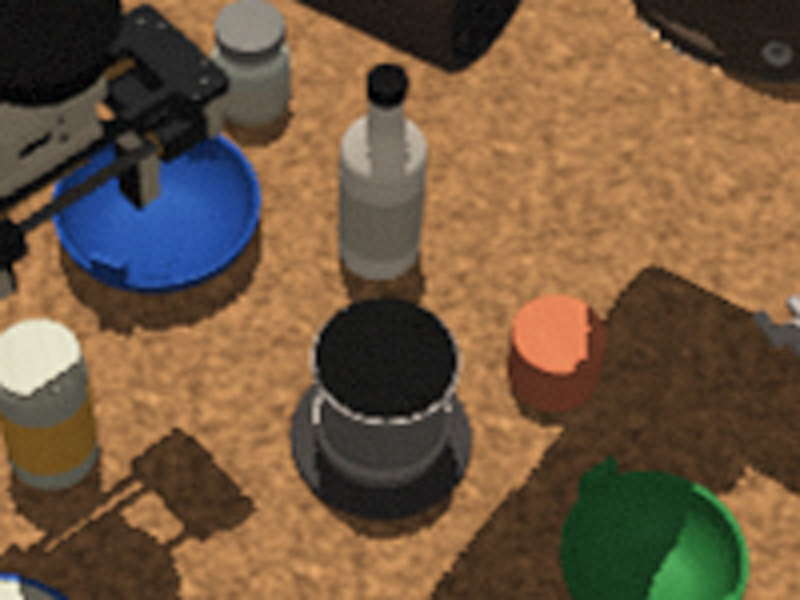

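```bash
python3 - <<'E'
import cv2,numpy as np
s=cv2.imread('pics/side0.png'); c=cv2.imread('pics/scene0.png')
def crop(im,x,y,W,H,k): return cv2.resize(im[y:y+H,x:x+W],None,fx=k,fy=k,interpolation=cv2.INTER_CUBIC)
cv2.imwrite('pics/z1.png',np.hstack([crop(s,170,115,50,50,8),crop(s,295,228,50,50,8)]))
cv2.imwrite('pics/z2.png',np.hstack([crop(s,255,180,60,50,7)]+[crop(c,325,245,55,50,7)]))
E
```

```text
(no output)
```

View pics/z1.png

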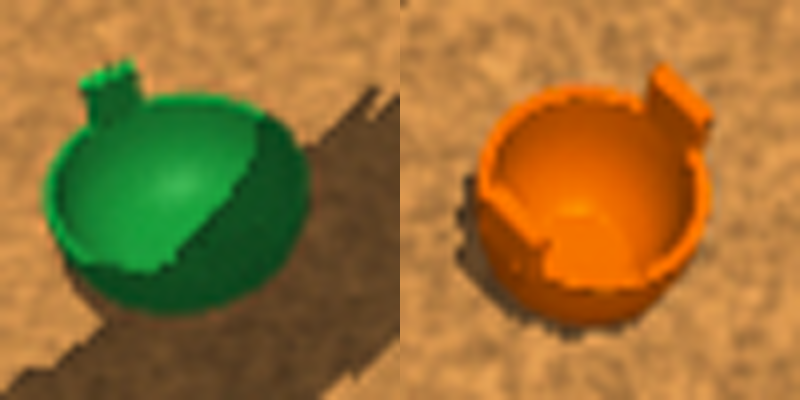

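View pics/z2.png

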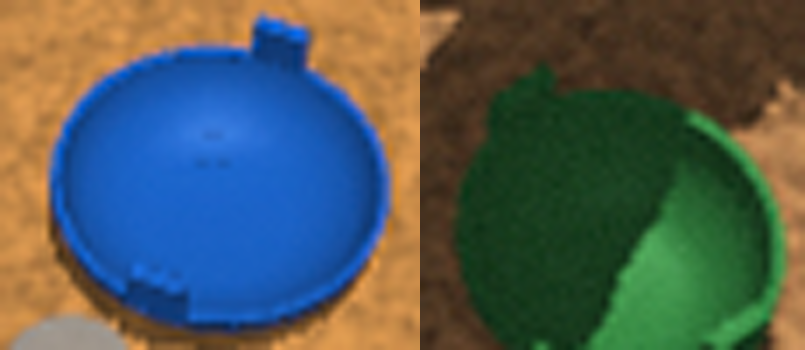

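```bash
cat > m1.py <<'E'
from h import *
from scipy.optimize import least_squares
S=cam('side'); C=cam('scene')
def u(pts,k,o): return (np.array(pts,float)+.5)/k-.5+np.array(o)
def fit(P,r):
    f=lambda q:np.hypot(P[:,0]-q[0],P[:,1]-q[1])-r
    s=least_squares(f,P[:,:2].mean(0),loss='soft_l1',f_scale=.002); return s.x,np.abs(f(s.x)).mean(),circ(P)
def rep(n,R,rim,z,r,ears,ze):
    P=ray(R,rim,z); c,e,cc=fit(P,r); E=ray(R,ears,ze)[:,:2]
    print(n,'fixr',c.round(4),'res',round(e,4),'free',np.round(cc,4))
    for q in E: d=q-c; print('  ear',q.round(4),'r',np.hypot(*d).round(4),'ang',np.degrees(np.arctan2(d[1],d[0])).round(1))
rep('blue',S,u([(52,185),(70,120),(110,75),(170,48),(240,50),(330,85),(375,130),(389,185),(375,245),(330,300),(270,320),(215,327)],7,(255,180)),.04,.076,u([(282,27),(158,273)],7,(255,180)),.062)
rep('green',S,u([(45,190),(65,140),(150,97),(210,97),(260,112),(305,160)],8,(170,115)),.048,.059,u([(107,76)],8,(170,115)),.070)
rep('greenC',C,u([(38,230),(60,150),(170,92),(230,92),(290,120),(335,165),(362,235),(350,300)],7,(325,245)),.048,.059,u([(105,80)],7,(325,245)),.070)
rep('orange',S,u([(83,165),(110,115),(180,88),(230,93),(308,200),(82,200)],8,(295,228)),.056,.041,u([(284,96),(116,216)],8,(295,228)),.078)
rep('platS',S,u([(232,165),(250,135),(295,121),(335,140),(345,165),(330,190),(290,203),(250,190)],4,(165,110)),.105,.046,u([(0,0)],4,(165,110)),.105)
rep('platC',C,u([(315,360),(335,320),(390,299),(440,325),(458,365),(440,397),(390,413),(340,400)],4,(190,140)),.105,.046,u([(0,0)],4,(190,140)),.105)
for n,R,p,k,o,z in [('jar',S,(400,495),4,(165,110),.085),('can',S,(562,143),4,(165,110),.12),('spray',S,(270,240),4,(165,110),.19),('sprayC',C,(387,80),4,(190,140),.19),('spool',S,(148,250),4,(165,110),.05),('bin',S,(312,48),4,(165,110),.05),('carton',S,(357,210),1,(0,0),.06),('jarC',C,(250,25),4,(190,140),.085),('canC',C,(37,355),4,(190,140),.12)]:
    print(n,ray(R,u([p],k,o),z)[0,:2].round(3))
print('sd',ray(S,[(258,293),(300,353)],.015)[:,:2].round(3),'sp',ray(S,[(139,157),(151,193)],.01)[:,:2].round(3))
E
python3 m1.py
```

```text
blue fixr [ 0.5377 -0.1118] res 0.0011 free [ 0.538  -0.1118  0.0756]
  ear [ 0.6056 -0.077 ] r 0.0762 ang 27.1
  ear [ 0.4743 -0.1418] r 0.0702 ang -154.7
green fixr [0.474  0.3149] res 0.0009 free [0.475  0.3163 0.0576]
  ear [0.4798 0.3718] r 0.0572 ang 84.1
greenC fixr [0.4784 0.3145] res 0.0013 free [0.4767 0.3133 0.0572]
  ear [0.4701 0.256 ] r 0.0591 ang -98.0
orange fixr [ 0.4953 -0.2966] res 0.0007 free [ 0.4958 -0.2954  0.0399]
  ear [ 0.534  -0.2976] r 0.0387 ang -1.4
  ear [ 0.4557 -0.2942] r 0.0397 ang 176.6
platS fixr [0.5303 0.1217] res 0.0009 free [0.5303 0.1216 0.0452]
  ear [0.454  0.4408] r 0.3281 ang 103.4
platC fixr [0.5338 0.1238] res 0.0021 free [0.5339 0.1241 0.0439]
  ear [ 0.5427 -0.2911] r 0.415 ang -88.8
jar [ 0.403 -0.168]
can [ 0.703 -0.014]
spray [0.426 0.003]
sprayC [0.43  0.004]
spool [0.411 0.16 ]
bin [0.664 0.264]
carton [ 0.681 -0.271]
jarC [ 0.408 -0.167]
canC [ 0.708 -0.012]
sd [[ 0.295 -0.269]
 [ 0.275 -0.458]] sp [[0.298 0.389]
 [0.248 0.222]]
```

```bash
python3 - <<'E'
from h import *
w=cv2.imread('pics/wrist0.png')
hsv=cv2.cvtColor(w,cv2.COLOR_BGR2HSV)
cv2.imwrite('pics/w_z.png',cv2.resize(w[0:165,290:490],None,fx=4,fy=4,interpolation=cv2.INTER_CUBIC))
K,R,t=cam('wrist'); print('cam',-R.T@t)
from plant import ctrl; print(ctrl.get_obs()['clock'])
E
```

```text
cam [ 0.67374427 -0.0789924   0.38503173]
0.15
```

View pics/w_z.png

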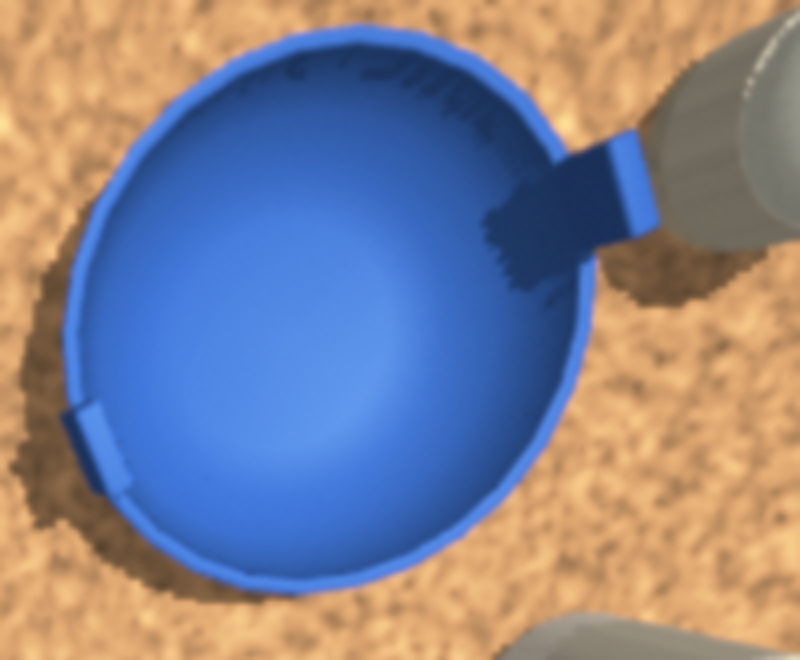

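```bash
cat > fit.py <<'E'
from h import *
from scipy.optimize import least_squares
def u(pts,k,o): return (np.array(pts,float)+.5)/k-.5+np.array(o)
def rep(n,R,rim,z,r,ears,ze):
    P=ray(R,rim,z)
    f=lambda q:np.hypot(P[:,0]-q[0],P[:,1]-q[1])-r
    c=least_squares(f,P[:,:2].mean(0),loss='soft_l1',f_scale=.002).x
    print(n,'fixr',c.round(4),'res',np.abs(f(c)).mean().round(4),'free',np.round(circ(P),4))
    if ears is not None:
      E=ray(R,ears,ze)[:,:2]
      for q in E: d=q-c; print('  ear',q.round(4),'r',np.hypot(*d).round(4),'ang',np.degrees(np.arctan2(d[1],d[0])).round(1))
      if len(E)==2: d=E[0]-E[1]; print('  mid',E.mean(0).round(4),np.degrees(np.arctan2(d[1],d[0])).round(1))
E
python3 - <<'E'
from fit import *
rep('blueW',cam('wrist'),u([(64,330),(97,205),(180,103),(270,45),(360,27),(450,45),(530,103),(594,270),(560,415),(480,525),(360,586),(270,592),(190,567)],4,(290,0)),.04,.076,u([(103,445),(634,184)],4,(290,0)),.062)
E
```

```text
blueW fixr [ 0.5369 -0.1102] res 0.0009 free [ 0.5368 -0.1104  0.0751]
  ear [ 0.6038 -0.0789] r 0.0739 ang 25.1
  ear [ 0.4703 -0.1438] r 0.0746 ang -153.2
  mid [ 0.537  -0.1113] 25.9
```

```bash
python3 -m creep '[[0,0,-0.454,0.1435,0.204,0,0.23],[0,0,-0.454,0.1435,0.204,0,0.23],[0,0,-0.454,0.1435,0.204,0,0.23],[0,0,-0.454,0.1435,0.204,0,0.23],[0,0,-0.454,0.1435,0.204,0,0.23],[0,0,-0.454,0.1435,0.204,0,0.23],[0,0,-0.454,0.1435,0.204,0,0.23],[0,0,-0.454,0.1435,0.204,0.03,0.23],[0,0,-0.454,0.1435,0.204,0.06,0.23],[0,0,-0.454,0.1435,0.204,0.08,0.23],[0,0,-0.454,0.1435,0.204,0.08,0.23],[0,0,-0.454,0.1435,0.204,0.08,0.23]]'
python3 - <<'E'
from h import *
o=ctrl.get_obs();print(o['tool_pos'],o['orientation'],o['opening'],o['clock'],o['force'])
cv2.imwrite('pics/w1.png',ctrl.snapshot('wrist'));cv2.imwrite('pics/s1.png',ctrl.snapshot('side'))
E
```

```text
clock: 1.15
tool_pos: [0.4706, -0.1436, 0.2118]
orientation: [179.9, 0.0, -64.0]
force: [-0.3, 1.1, 0.9]
opening: 0.0204
[ 0.47061977 -0.14363039  0.21181367] [ 1.79865802e+02  3.33233133e-02 -6.39787202e+01] 0.0204342967758973 1.15 [-0.32890414  1.1326142   0.90310137]
```

View pics/w1.png

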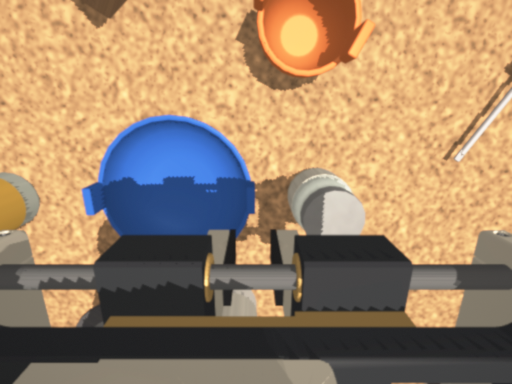

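View pics/s1.png

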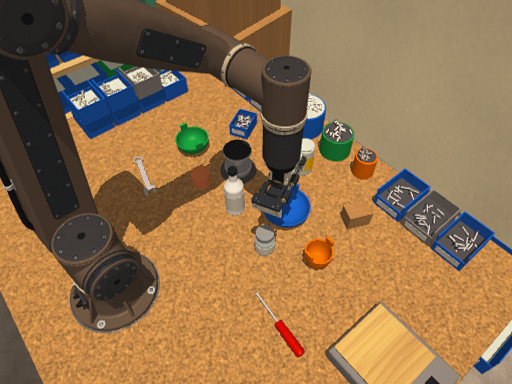

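```bash
python3 - <<'E'
from fit import *
W=cam('wrist')
a=np.radians(206);d=np.array([np.cos(a),np.sin(a)])
for r in (.070,.078):
  print(proj(W,[*(np.array([.537,-.111])+r*d),.062]))
w=cv2.imread('pics/w1.png');cv2.imwrite('pics/w1z.png',cv2.resize(w[100:250,80:280],None,fx=4,fy=4,interpolation=cv2.INTER_CUBIC))
E
```

```text
[[248.28593482 200.79505474]]
[[256.99531594 200.80850261]]
```

View pics/w1z.png

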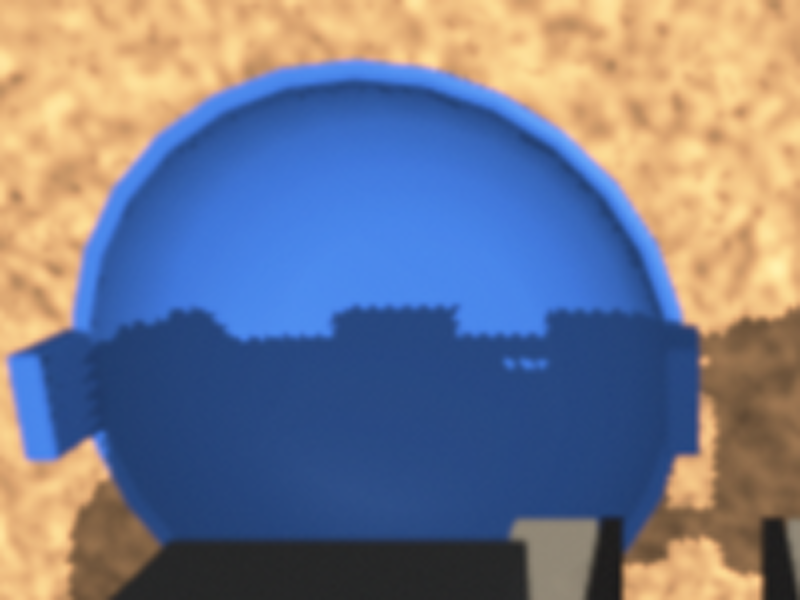

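```bash
python3 -m creep '[[0,0,0,0.0025,-0.0015,0.035,0.23],[0,0,0,0.0025,-0.0015,0.07,0.23],[0,0,0,0.0025,-0.0015,0.095,0.23],[0,0,0,0.0025,-0.0015,0.107,0.23],[0,0,0,0.0025,-0.0015,0.107,0.23],[0,0,0,0.0025,-0.0015,0.107,0],[0,0,0,0.0025,-0.0015,0.107,0],[0,0,0,0.0025,-0.0015,0.107,0],[0,0,0,0.0025,-0.0015,0.107,0],[0,0,0,0.0025,-0.0015,0.107,0],[0,0,0,0.0025,-0.0015,0.107,0]]'
```

```text
clock: 2.17
tool_pos: [0.4741, -0.1452, 0.1066]
orientation: [-179.9, -0.1, -64.0]
force: [-2.2, 0.3, 8.1]
opening: 0.0075
```

```bash
python3 -m creep '[[0,0,0,0,0,-0.01,0],[0,0,0,0,0,-0.025,0],[0,0,0,0,0,-0.05,0],[0,0,0,0,0,-0.08,0],[0,0,0,0,0,-0.12,0],[0,0,0,0,0,-0.16,0],[0,0,0,0,0,-0.195,0],[0,0,0,0,0,-0.215,0],[0,0,0,0,0,-0.22,0],[0,0,0,0,0,-0.22,0]]'
python3 - <<'E'
from h import *
cv2.imwrite('pics/s2.png',ctrl.snapshot('side'));cv2.imwrite('pics/w2.png',ctrl.snapshot('wrist'));
E
```

```text
clock: 3.0
tool_pos: [0.4735, -0.145, 0.3266]
orientation: [-179.8, -0.0, -64.0]
force: [0.0, 0.2, -4.2]
opening: 0.0078
```

View pics/s2.png

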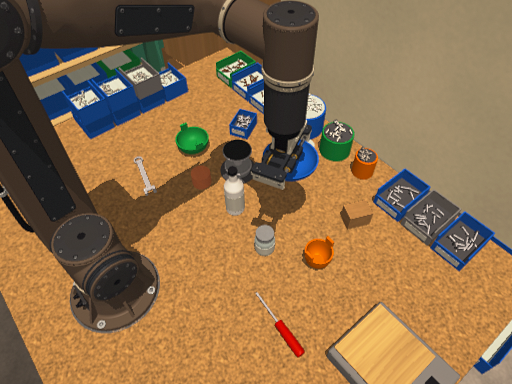

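View pics/w2.png

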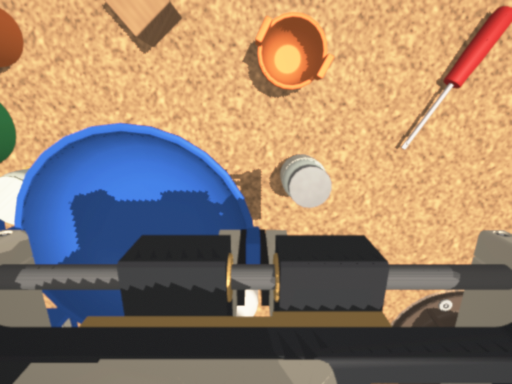

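```bash
python3 - <<'E'
from fit import *
w=cv2.imread('pics/w2.png');cv2.imwrite('pics/w2z.png',cv2.resize(w[110:250,0:280],None,fx=2.8,fy=2.8,interpolation=cv2.INTER_CUBIC))
E
```

```text
(no output)
```

View pics/w2z.png

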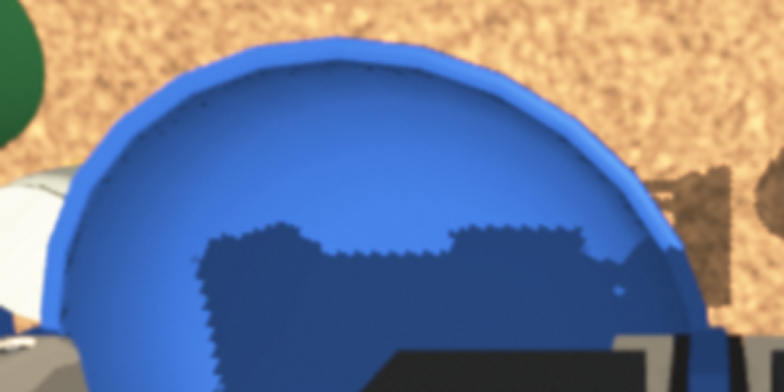

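```bash
python3 - <<'E'
from fit import *
W=cam('wrist'); T=ctrl.get_obs()['tool_pos']; print(T)
p=u([(42,300),(65,205),(120,125),(185,75),(255,46),(340,37),(425,47),(500,73),(580,125),(650,200),(700,290)],2.8,(0,110))
for z in (T[2]-.060,T[2]-.064,T[2]-.068): rep(f'{z:.3f}',W,p,z,.076,None,0)
a=np.radians(26); print('nominal',T[:2]+.074*np.array([np.cos(a),np.sin(a)]))
E
```

```text
[ 0.47247575 -0.14489391  0.32361421]
0.264 fixr [ 0.5318 -0.1102] res 0.0014 free [ 0.5346 -0.1157  0.0708]
0.260 fixr [ 0.5335 -0.1095] res 0.001 free [ 0.5354 -0.1131  0.0727]
0.256 fixr [ 0.5353 -0.1089] res 0.0005 free [ 0.5361 -0.1105  0.0745]
nominal [ 0.53898651 -0.11245444]
```

```bash
python3 -m creep '[[0,0,0,-0.018,-0.008,0,0],[0,0,0,-0.048,-0.022,0,0],[0,0,0,-0.082,-0.038,0,0],[0,0,0,-0.117,-0.054,0,0],[0,0,0,-0.152,-0.070,0,0],[0,0,0,-0.182,-0.084,0.0,0],[0,0,0,-0.203,-0.0935,0.015,0],[0,0,0,-0.212,-0.0977,0.04,0],[0,0,0,-0.212,-0.0977,0.07,0],[0,0,0,-0.212,-0.0977,0.09,0],[0,0,0,-0.212,-0.0977,0.095,0],[0,0,0,-0.212,-0.0977,0.095,0]]'
python3 - <<'E'
from h import *
cv2.imwrite('pics/s3.png',ctrl.snapshot('side'));cv2.imwrite('pics/c3.png',ctrl.snapshot('scene'));
a=cv2.imread('pics/s3.png')[110:210,180:310];b=cv2.imread('pics/c3.png')[190:290,220:350]
cv2.imwrite('pics/z3.png',cv2.resize(np.hstack([a,b]),None,fx=3,fy=3,interpolation=cv2.INTER_CUBIC))
E
```

```text
clock: 4.1
tool_pos: [0.4668, 0.0874, 0.2274]
orientation: [179.6, -0.0, -64.0]
force: [0.8, 0.3, -2.7]
opening: 0.0079
```

View pics/z3.png

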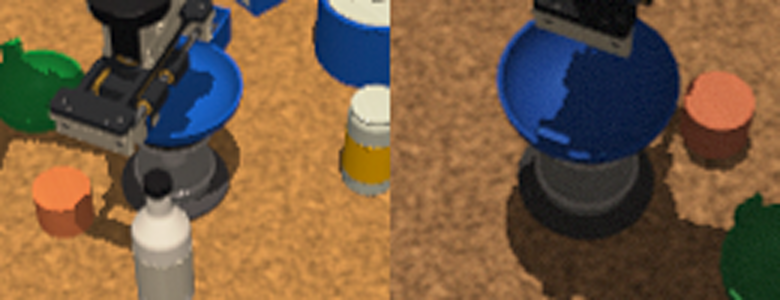

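View pics/s3.png

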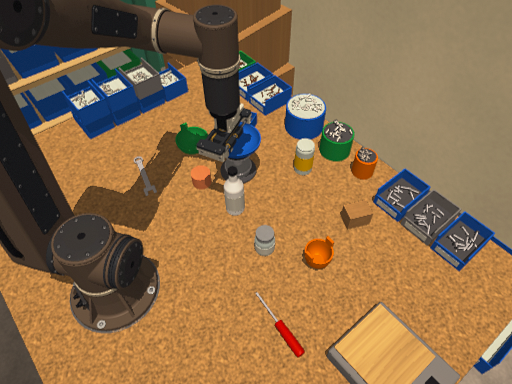

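```bash
python3 - <<'E'
from fit import *
T=ctrl.get_obs()['tool_pos'];print(T,ctrl.get_obs()['clock'])
C=cam('scene');S=cam('side')
rep('C',C,u([(108,75),(113,103),(130,128),(150,145),(245,150),(270,133),(288,100),(288,75),(278,45),(250,18),(135,22)],3,(220,190)),T[2]-.0666,.076,u([(160,134)],3,(220,190)),T[2]-.0446)
rep('S',S,u([(243,90),(238,70),(222,52),(200,44),(235,110),(215,132),(190,144)],3,(180,110)),T[2]-.0666,.076,None,0)
a=np.radians(26)
print(T[:2]+[.0645,.034])
E
```

```text
[0.46859748 0.08817263 0.23038542] 4.2
C fixr [0.5357 0.1219] res 0.0014 free [0.5359 0.1222 0.0751]
  ear [0.6044 0.1525] r 0.0752 ang 24.0
S fixr [0.5233 0.1116] res 0.0013 free [0.5207 0.1139 0.0788]
[0.53309748 0.12217263]
```

```bash
python3 - <<'E'
from fit import *
s=cv2.imread('pics/s3.png');c=cv2.imread('pics/c3.png')
f=lambda a:cv2.resize(a,None,fx=8,fy=8,interpolation=cv2.INTER_CUBIC)
cv2.imwrite('pics/z3s.png',f(s[120:190,200:290]))
E
```

```text
(no output)
```

View pics/z3s.png

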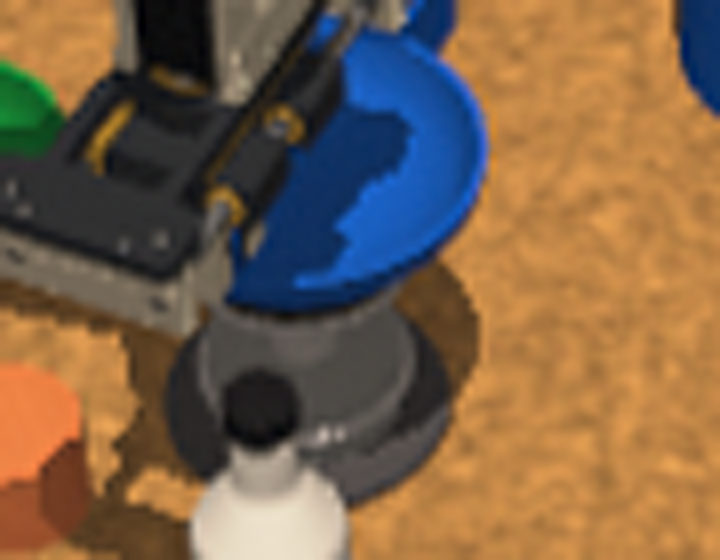

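```bash
python3 - <<'E'
from fit import *
S=cam('side')
p=u([(487,150),(478,105),(450,65),(410,38),(481,195),(457,235),(420,266)],8,(200,120))
for z in (.158,.162,.166): rep(z,S,p,z,.076,None,0)
P=u([(232,165),(250,135),(295,121),(335,140),(345,165),(330,190),(290,203),(250,190)],4,(165,110))
rep('p',S,P,.105,.046,None,0)
E
```

```text
0.158 fixr [0.5311 0.1192] res 0.0013 free [0.5237 0.1248 0.0839]
0.162 fixr [0.5285 0.1161] res 0.0013 free [0.5214 0.1215 0.0835]
0.166 fixr [0.5258 0.1131] res 0.0012 free [0.5191 0.1182 0.0832]
p fixr [0.5303 0.1217] res 0.0009 free [0.5303 0.1216 0.0452]
```

```bash
python3 -m creep '[[0,0,0,-0.0027,-0.0013,0.004,0],[0,0,0,-0.0027,-0.0013,0.008,0],[0,0,0,-0.0027,-0.0013,0.012,0],[0,0,0,-0.0027,-0.0013,0.016,0],[0,0,0,-0.0027,-0.0013,0.02,0],[0,0,0,-0.0027,-0.0013,0.023,0],[0,0,0,-0.0027,-0.0013,0.023,0],[0,0,0,-0.0027,-0.0013,0.023,0]]'
for i in 1; do python3 - <<'E'
from h import *
cv2.imwrite('pics/s4.png',ctrl.snapshot('side'));cv2.imwrite('pics/c4.png',ctrl.snapshot('scene'));
print(ctrl.get_obs()['force'],ctrl.get_obs()['tool_pos'])
a=cv2.imread('pics/s4.png')[110:210,180:310];b=cv2.imread('pics/c4.png')[190:290,220:350]
cv2.imwrite('pics/z4.png',cv2.resize(np.hstack([a,b]),None,fx=3,fy=3,interpolation=cv2.INTER_CUBIC))
E
done
```

```text
clock: 4.87
tool_pos: [0.4683, 0.0912, 0.2072]
orientation: [180.0, -0.0, -64.0]
force: [-1.3, -0.5, -1.4]
opening: 0.0076
[-1.31598321 -0.387475   -1.7053782 ] [0.46826851 0.09125264 0.20736145]
```

View pics/z4.png

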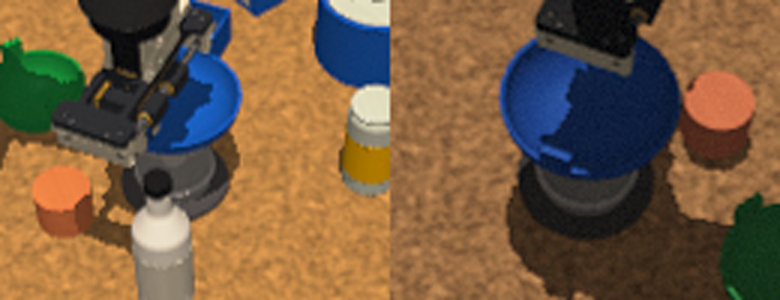

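```bash
python3 -m creep '[[0,0,0,0,0,0.002,0],[0,0,0,0,0,0.004,0],[0,0,0,0,0,0.004,0],[0,0,0,0,0,0.004,0],[0,0,0,0,0,0.004,0.1],[0,0,0,0,0,0.004,0.15],[0,0,0,0,0,0.004,0.23],[0,0,0,0,0,0.004,0.23],[0,0,0,0,0,0.004,0.23]]'

```

```text
clock: 5.72
tool_pos: [0.4684, 0.0913, 0.2033]
orientation: [-180.0, 0.0, -64.0]
force: [-0.3, -0.2, 0.7]
opening: 0.0196
```

```bash
python3 -m creep '[[0,0,0,0,0,-0.01,0.23],[0,0,0,0,0,-0.03,0.23],[0,0,0,0,0,-0.06,0.23],[0,0,0,-0.06,0.02,-0.09,0.23],[0,0,0,-0.09,0.03,-0.09,0.23],[0,0,0,-0.12,0.03,-0.09,0.23],[0,0,0,-0.15,0.04,-0.09,0.23],[0,0,0,-0.15,0.04,-0.09,0.23]]'
python3 - <<'E'
from h import *
cv2.imwrite('pics/s5.png',ctrl.snapshot('side'));cv2.imwrite('pics/c5.png',ctrl.snapshot('scene'));cv2.imwrite('pics/w5.png',ctrl.snapshot('wrist'))
print(ctrl.get_obs()['force'],ctrl.get_obs()['tool_pos'])
a=cv2.imread('pics/s5.png')[110:210,160:290];b=cv2.imread('pics/c5.png')[190:290,220:350]
cv2.imwrite('pics/z5.png',cv2.resize(np.hstack([a,b]),None,fx=3,fy=3,interpolation=cv2.INTER_CUBIC))
E
```

```text
clock: 6.38
tool_pos: [0.3639, 0.2121, 0.2948]
orientation: [-179.8, 0.1, -63.7]
force: [-0.3, -0.6, 0.5]
opening: 0.0205
[ 0.52174062 -0.3686798   0.19874087] [0.36626541 0.20897643 0.29393126]
```

View pics/z5.png

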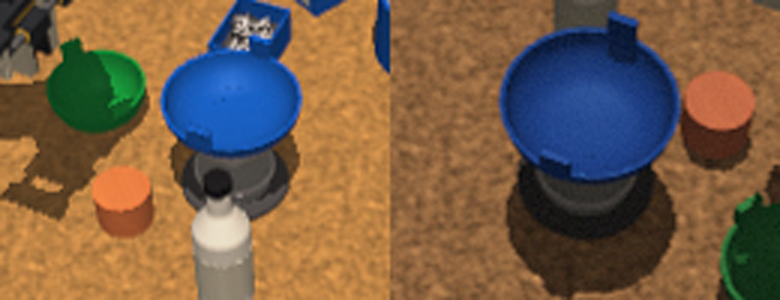

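View pics/w5.png

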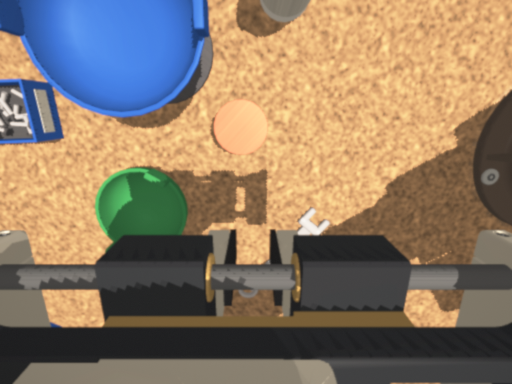

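```bash
python3 - <<'E'
from fit import *
C=cam('scene');S=cam('side')
# automatic: blue mask contour within crop, drop ears by robust fit
def auto(n,R,x0,x1,y0,y1,z,r,lo=(100,100,30),hi=(125,255,255)):
    im=cv2.imread(n)[y0:y1,x0:x1]; m=cv2.inRange(cv2.cvtColor(im,cv2.COLOR_BGR2HSV),lo,hi)
    cs=max(cv2.findContours(m,cv2.RETR_EXTERNAL,cv2.CHAIN_APPROX_NONE)[0],key=cv2.contourArea)[:,0]
    rep(n,R,cs+[x0,y0],z,r,None,0)
auto('pics/s5.png',S,212,264,124,166,.137,.076)
auto('pics/c5.png',C,255,302,190,252,.137,.076)
E
```

```text
pics/s5.png fixr [0.5319 0.1215] res 0.0051 free [0.5361 0.1232 0.0787]
pics/c5.png fixr [0.5382 0.1265] res 0.009 free [0.5406 0.1195 0.0714]
```

```bash
python3 - <<'E'
from fit import *
C=cam('scene');S=cam('side')
rep('C',C,u([(110,100),(290,103),(283,75),(255,45),(150,40),(122,65),(118,135),(250,165),(280,140),(200,180)],3,(220,190)),.137,.076,None,0)
rep('S',S,u([(163,103),(175,75),(200,58),(240,52),(275,62),(298,90),(301,110),(285,135),(250,152),(170,125)],3,(160,110)),.137,.076,None,0)
E
```

```text
C fixr [0.5379 0.1266] res 0.0014 free [0.5377 0.1267 0.0746]
S fixr [0.5301 0.1192] res 0.0019 free [0.5309 0.1194 0.074 ]
```

```bash
python3 -m creep '[[0,0,-1.03,-0.0962,-0.1741,0,0.23],[0,0,-1.03,-0.0962,-0.1741,0,0.23],[0,0,-1.03,-0.0962,-0.1741,0,0.23],[0,0,-1.03,-0.0962,-0.1741,0,0.23],[0,0,-1.03,-0.0962,-0.1741,0,0.23],[0,0,-1.03,-0.0962,-0.1741,0,0.23],[0,0,-1.03,-0.0962,-0.1741,0.02,0.23],[0,0,-1.03,-0.0962,-0.1741,0.04,0.23],[0,0,-1.03,-0.0962,-0.1741,0.06,0.23],[0,0,-1.03,-0.0962,-0.1741,0.07,0.23],[0,0,-1.03,-0.0962,-0.1741,0.07,0.23],[0,0,-1.03,-0.0962,-0.1741,0.07,0.23]]'
python3 - <<'E'
from fit import *
im=ctrl.snapshot('wrist');cv2.imwrite('pics/w6.png',im);W=cam('wrist')
print(ctrl.get_obs()['tool_pos'],ctrl.get_obs()['orientation'])
cv2.imwrite('pics/w6z.png',cv2.resize(im[80:260,130:330],None,fx=4,fy=3.3333,interpolation=cv2.INTER_CUBIC))
a=np.radians(85);print(proj(W,[[.4758+r*np.cos(a),.3146+r*np.sin(a),.070] for r in(.053,.061,-.053,-.061)]))
E
```

```text
clock: 7.53
tool_pos: [0.4817, 0.3705, 0.2232]
orientation: [179.9, 0.0, -5.1]
force: [0.1, 0.5, 0.7]
opening: 0.0203
[0.48176363 0.37108852 0.22408692] [-1.79980672e+02 -4.76044869e-02 -5.09209037e+00]
[[256.18420873 199.10674427]
 [247.55434365 199.11472741]
 [370.48188287 199.00101205]
 [379.10449853 198.99303561]]
```

View pics/w6.png

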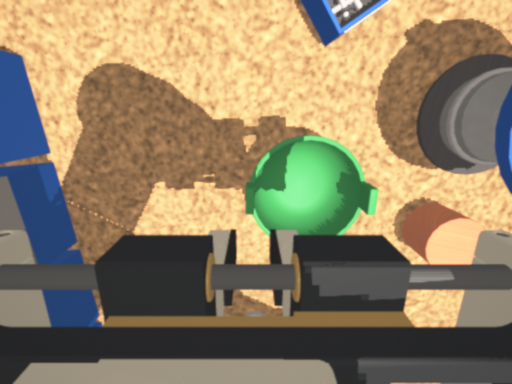

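```bash
python3 - <<'E'
from fit import *
im=cv2.imread('pics/w6.png')
cv2.imwrite('pics/w6z.png',cv2.resize(im[125:245,230:390],None,fx=5,fy=5,interpolation=cv2.INTER_CUBIC))
E
```

```text
(no output)
```

View pics/w6z.png

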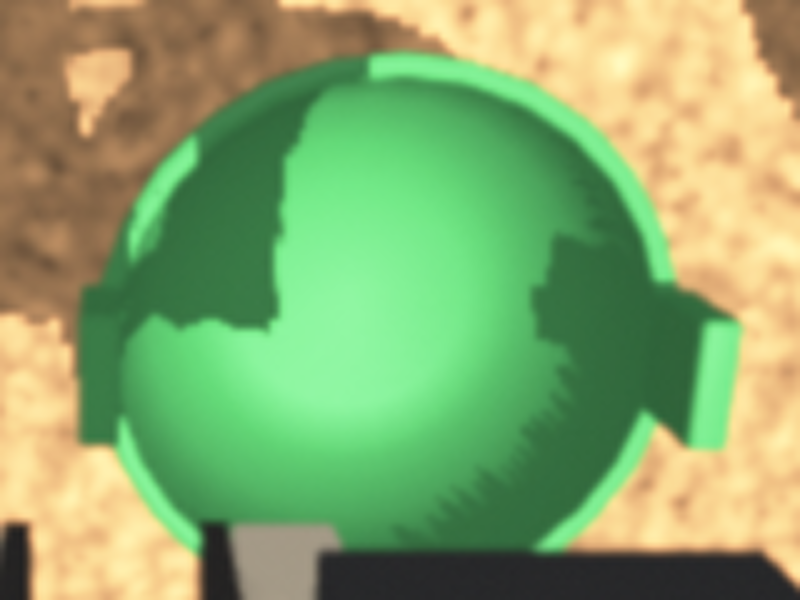

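```bash
python3 -m creep '[[0,0,0.035,0.001,-0.0017,0.035,0.23],[0,0,0.035,0.001,-0.0017,0.07,0.23],[0,0,0.035,0.001,-0.0017,0.095,0.23],[0,0,0.035,0.001,-0.0017,0.110,0.23],[0,0,0.035,0.001,-0.0017,0.110,0.23],[0,0,0.035,0.001,-0.0017,0.110,0],[0,0,0.035,0.001,-0.0017,0.110,0],[0,0,0.035,0.001,-0.0017,0.110,0],[0,0,0.035,0.001,-0.0017,0.110,0],[0,0,0.035,0.001,-0.0017,0.110,0],[0,0,0.035,0.001,-0.0017,0.110,0]]'
```

```text
clock: 8.5
tool_pos: [0.4827, 0.374, 0.1152]
orientation: [-179.8, -0.1, -6.9]
force: [0.2, 0.1, 6.5]
opening: 0.0079
```

```bash
python3 -m creep '[[0,0,0,0,0,-0.01,0],[0,0,0,0,0,-0.025,0],[0,0,0,0,0,-0.05,0],[0,0,0,0,0,-0.08,0],[0,0,0,0,0,-0.12,0],[0,0,0,0,0,-0.16,0],[0,0,0,0,0,-0.185,0],[0,0,0,0,0,-0.195,0],[0,0,0,0,0,-0.195,0],[0,0,0,0,0,-0.195,0]]'
python3 - <<'E'
from fit import *
im=ctrl.snapshot('wrist');cv2.imwrite('pics/w7.png',im);s=ctrl.snapshot('side');cv2.imwrite('pics/s7.png',s)
print(ctrl.get_obs()['tool_pos'],ctrl.get_obs()['orientation'])
cv2.imwrite('pics/w7z.png',np.hstack([cv2.resize(im[90:250,210:450],None,fx=2,fy=2,interpolation=cv2.INTER_CUBIC),cv2.resize(s[70:230,130:290],None,fx=2,fy=2)]))
E
```

```text
clock: 9.33
tool_pos: [0.4813, 0.3726, 0.3078]
orientation: [-180.0, 0.1, -7.0]
force: [0.3, 0.3, -3.6]
opening: 0.0077
[0.48112202 0.37225152 0.30598174] [ 1.79848895e+02  1.33575548e-01 -6.99849524e+00]
```

View pics/w7z.png

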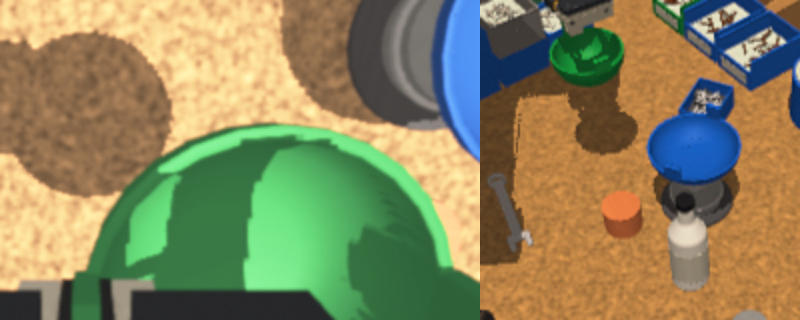

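```bash
python3 - <<'E'
from fit import *
W=cam('wrist');T=ctrl.get_obs()['tool_pos'];print(T)
p=u([(92,260),(120,210),(160,165),(215,134),(280,123),(345,140),(400,178),(440,235)],2,(210,90))
for d in (.064,.067,.070): rep(d,W,p,T[2]-d,.059,None,0)
print(T[:2]+[-.007,-.0566])
E
```

```text
[0.48112202 0.37225152 0.30598174]
0.064 fixr [0.4692 0.3176] res 0.0014 free [0.4748 0.3172 0.0545]
0.067 fixr [0.4689 0.3166] res 0.0012 free [0.4732 0.3164 0.0555]
0.07 fixr [0.4686 0.3156] res 0.001 free [0.4716 0.3155 0.0566]
[0.47412202 0.31565152]
```

```bash
python3 -m creep '[[0,0,0,0.007,0.015,0,0],[0,0,0,0.019,0.042,0,0],[0,0,0,0.035,0.076,0,0],[0,0,0,0.051,0.110,0,0],[0,0,0,0.066,0.143,0,0],[0,0,0,0.077,0.168,0,0],[0,0,0,0.084,0.183,0.0,0],[0,0,0,0.084,0.183,0.015,0],[0,0,0,0.084,0.183,0.035,0],[0,0,0,0.084,0.183,0.050,0],[0,0,0,0.084,0.183,0.055,0],[0,0,0,0.084,0.183,0.055,0]]'
python3 - <<'E'
from fit import *
im=ctrl.snapshot('wrist');cv2.imwrite('pics/w8.png',im);s=ctrl.snapshot('side');cv2.imwrite('pics/s8.png',s);c=ctrl.snapshot('scene');cv2.imwrite('pics/c8.png',c)
print(ctrl.get_obs()['tool_pos'],ctrl.get_obs()['orientation'])
f=lambda a:cv2.resize(a,None,fx=4,fy=4,interpolation=cv2.INTER_CUBIC)
cv2.imwrite('pics/z8.png',np.hstack([f(s[95:195,190:290]),f(c[175:275,240:340])]))
E
```

```text
clock: 10.43
tool_pos: [0.5421, 0.1801, 0.2505]
orientation: [179.8, 0.2, -7.0]
force: [-0.1, 0.5, -1.9]
opening: 0.0075
[0.54344395 0.18121582 0.25371475] [ 1.79999519e+02 -3.46694269e-02 -6.95663905e+00]
```

View pics/z8.png

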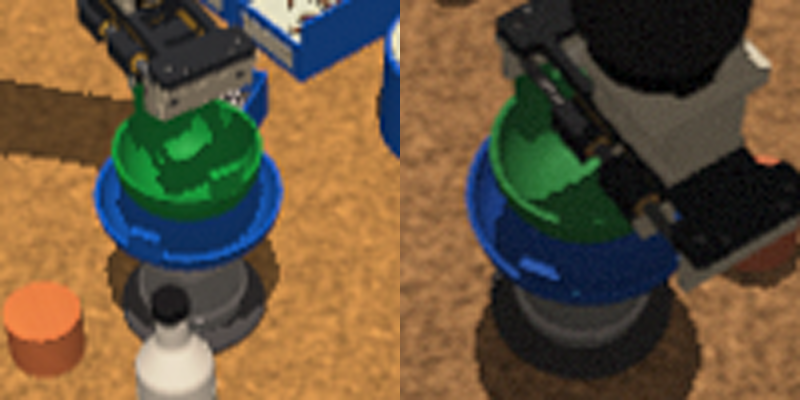

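View pics/w8.png

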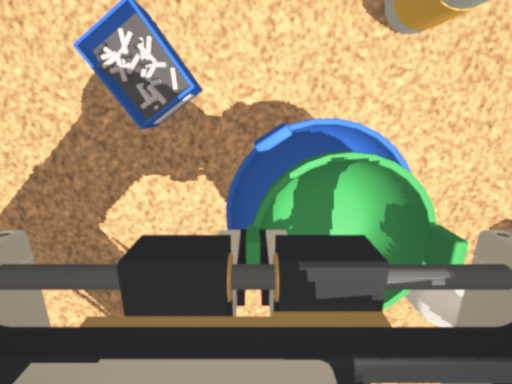

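```bash
python3 - <<'E'
from fit import *
W=cam('wrist');C=cam('scene');S=cam('side')
T=ctrl.get_obs()['tool_pos'];zg=.252-.067
rep('gW',W,[(258,215),(275,185),(305,163),(350,154),(390,165),(420,190),(434,225)],zg,.059,None,0)
rep('bW',W,[(228,205),(236,175),(300,123),(330,120),(365,128),(395,148),(408,165)],.137,.076,None,0)
rep('gC',C,u([(91,140),(97,170),(115,197),(140,217),(165,228),(98,115)],4,(240,175)),zg,.059,None,0)
rep('bC',C,u([(68,190),(75,235),(95,268),(160,298),(200,300),(250,285),(275,255),(75,160)],4,(240,175)),.137,.076,None,0)
rep('gS',S,u([(113,160),(119,135),(122,185),(262,150),(260,170),(254,125)],4,(190,95)),zg,.059,None,0)
rep('bS',S,u([(95,195),(282,195),(278,220),(255,245),(220,262),(100,175),(270,170),(105,225),(180,262)],4,(190,95)),.137,.076,None,0)
E
```

```text
gW fixr [0.5307 0.1256] res 0.0007 free [0.5323 0.1252 0.0578]
bW fixr [0.5319 0.1267] res 0.0004 free [0.5325 0.1268 0.0755]
gC fixr [0.5354 0.1243] res 0.0007 free [0.5294 0.1259 0.0644]
bC fixr [0.5373 0.1264] res 0.002 free [0.5442 0.1277 0.0708]
gS fixr [0.5296 0.1165] res 0.001 free [0.5295 0.1165 0.0584]
bS fixr [0.5316 0.1204] res 0.002 free [0.5294 0.1188 0.0737]
```

```bash
python3 -m creep '[[0,0,0,0.001,-0.002,0.008,0],[0,0,0,0.001,-0.002,0.016,0],[0,0,0,0.001,-0.002,0.023,0],[0,0,0,0.001,-0.002,0.029,0],[0,0,0,0.001,-0.002,0.034,0],[0,0,0,0.001,-0.002,0.038,0],[0,0,0,0.001,-0.002,0.038,0],[0,0,0,0.001,-0.002,0.038,0],[0,0,0,0.001,-0.002,0.038,0]]'
python3 - <<'E'
from fit import *
s=ctrl.snapshot('side');cv2.imwrite('pics/s9.png',s);c=ctrl.snapshot('scene');cv2.imwrite('pics/c9.png',c)
print(ctrl.get_obs()['tool_pos'],ctrl.get_obs()['force'])
f=lambda a:cv2.resize(a,None,fx=4,fy=4,interpolation=cv2.INTER_CUBIC)
cv2.imwrite('pics/z9.png',np.hstack([f(s[95:195,190:290]),f(c[175:275,240:340])]))
E
```

```text
clock: 11.33
tool_pos: [0.5445, 0.183, 0.2154]
orientation: [-180.0, -0.0, -7.0]
force: [0.1, 0.3, -1.8]
opening: 0.0077
[0.54449112 0.18306842 0.21555077] [ 0.21523881  0.62320335 -2.36275777]
```

View pics/z9.png

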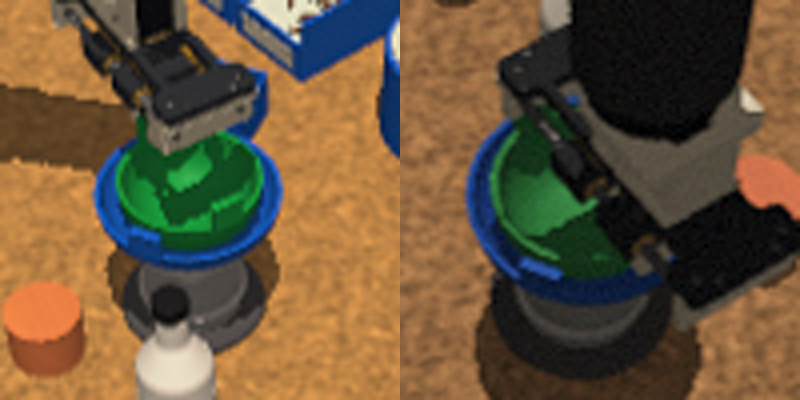

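```bash
python3 -m creep '[[0,0,0,0,0,0.002,0],[0,0,0,0,0,0.004,0],[0,0,0,0,0,0.006,0],[0,0,0,0,0,0.007,0],[0,0,0,0,0,0.007,0],[0,0,0,0,0,0.007,0]]'
python3 - <<'E'
from fit import *
s=ctrl.snapshot('side');cv2.imwrite('pics/s10.png',s);print(ctrl.get_obs()['tool_pos'],ctrl.get_obs()['force'])
f=lambda a:cv2.resize(a,None,fx=4,fy=4,interpolation=cv2.INTER_CUBIC)
cv2.imwrite('pics/z10.png',np.hstack([f(cv2.imread('pics/s9.png')[95:195,190:290]),f(s[95:195,190:290])]))
E
```

```text
clock: 11.93
tool_pos: [0.5444, 0.183, 0.2082]
orientation: [-180.0, -0.0, -7.0]
force: [0.8, 0.5, -0.7]
opening: 0.0075
[0.54444532 0.18305855 0.20832577] [ 0.1379855   0.63997309 -0.14739939]
```

View pics/z10.png

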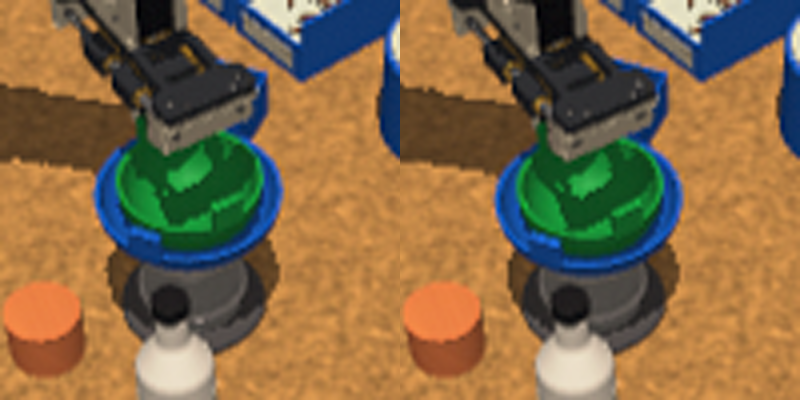

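```bash
python3 -m creep '[[0,0,0,0,0,0.001,0.1],[0,0,0,0,0,0.001,0.15],[0,0,0,0,0,0.001,0.22],[0,0,0,0,0,0.001,0.22],[0,0,0,0,0,0.001,0.22]]'
python3 -m creep '[[0,0,0,0,0,-0.01,0.22],[0,0,0,0,0,-0.03,0.22],[0,0,0,0,0,-0.06,0.22],[0,0,0,0,0,-0.09,0.22],[0,0,0,0.02,0.0,-0.11,0.22],[0,0,0,0.05,0,-0.11,0.22],[0,0,0,0.08,0.02,-0.11,0.22],[0,0,0,0.1,0.04,-0.11,0.22],[0,0,0,0.1,0.06,-0.11,0.22],[0,0,0,0.1,0.10,-0.11,0.22],[0,0,0,0.1,0.13,-0.11,0.22],[0,0,0,0.1,0.16,-0.11,0.22]]'
python3 - <<'E'
from fit import *
s=ctrl.snapshot('side');cv2.imwrite('pics/s11.png',s);c=ctrl.snapshot('scene');cv2.imwrite('pics/c11.png',c)
print(ctrl.get_obs()['tool_pos'],ctrl.get_obs()['force'])
f=lambda a:cv2.resize(a,None,fx=4,fy=4,interpolation=cv2.INTER_CUBIC)
cv2.imwrite('pics/z11.png',np.hstack([f(s[95:195,190:290]),f(c[175:275,240:340])]))
E
```

```text
clock: 12.4
tool_pos: [0.5443, 0.1829, 0.2072]
orientation: [180.0, 0.0, -7.0]
force: [0.5, 0.1, 0.5]
opening: 0.019
clock: 13.4
tool_pos: [0.6238, 0.0104, 0.3179]
orientation: [180.0, -0.0, -7.0]
force: [0.9, -0.2, -0.1]
opening: 0.0191
[0.6234291  0.0083347  0.31836741] [1.37922415 0.14330754 0.5853625 ]
```

View pics/z11.png

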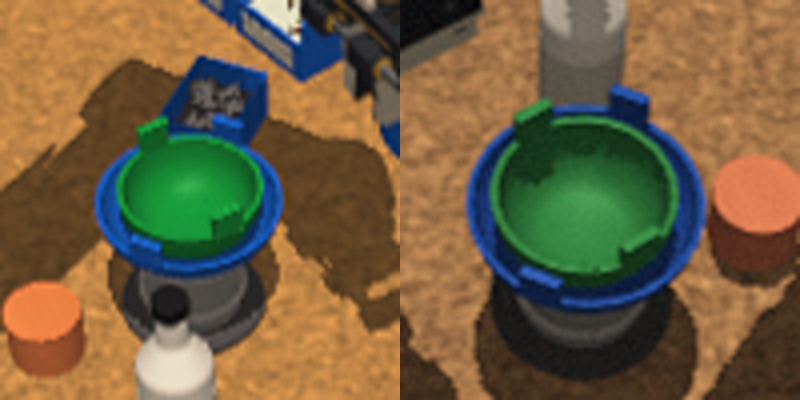

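```bash
python3 - <<'E'
from fit import *
C=cam('scene');S=cam('side')
rep('gS',S,u([(117,190),(264,188),(190,137),(128,160),(252,158),(170,138),(215,140)],4,(190,95)),.142,.059,u([(153,124),(228,212)],4,(190,95)),.164)
rep('bS',S,u([(95,200),(282,203),(275,180),(260,235),(220,260),(180,272),(110,235)],4,(190,95)),.129,.076,None,0)
rep('gC',C,u([(90,195),(278,195),(185,117),(110,148),(258,146),(215,120),(272,225),(98,225)],4,(240,175)),.142,.059,u([(134,107),(243,248)],4,(240,175)),.164)
rep('bC',C,u([(68,195),(304,205),(290,155),(83,245),(110,275),(160,303),(220,303),(270,275),(296,240)],4,(240,175)),.129,.076,None,0)
E
```

```text
gS fixr [0.5325 0.1211] res 0.0008 free [0.5329 0.1215 0.0586]
  ear [0.5413 0.1789] r 0.0585 ang 81.4
  ear [0.5266 0.0643] r 0.0571 ang -96.0
  mid [0.5339 0.1216] 82.7
bS fixr [0.5337 0.1269] res 0.0027 free [0.5307 0.1227 0.0732]
gC fixr [0.5403 0.1277] res 0.0008 free [0.5399 0.1272 0.0582]
  ear [0.5315 0.0693] r 0.0591 ang -98.7
  ear [0.55   0.1893] r 0.0623 ang 81.1
  mid [0.5407 0.1293] -98.8
bC fixr [0.5361 0.1242] res 0.002 free [0.537  0.1267 0.0737]
```

```bash
python3 -m creep '[[0,0,1.48,-0.0514,0.3156,0,0.22],[0,0,1.48,-0.0514,0.3156,0,0.22],[0,0,1.48,-0.0514,0.3156,0,0.22],[0,0,1.48,-0.0514,0.3156,0,0.22],[0,0,1.48,-0.0514,0.3156,0,0.22],[0,0,1.48,-0.0514,0.3156,0,0.22],[0,0,1.48,-0.0514,0.3156,0,0.22],[0,0,1.48,-0.0514,0.3156,0,0.22],[0,0,1.48,-0.0514,0.3156,0.02,0.22],[0,0,1.48,-0.0514,0.3156,0.04,0.22],[0,0,1.48,-0.0514,0.3156,0.06,0.22],[0,0,1.48,-0.0514,0.3156,0.083,0.22]]'
python3 -m creep '[[0,0,0,0,0,0,0.22],[0,0,0,0,0,0,0.22],[0,0,0,0,0,0,0.22]]'
python3 - <<'E'
from fit import *
im=ctrl.snapshot('wrist');cv2.imwrite('pics/w12.png',im);W=cam('wrist')
print(ctrl.get_obs()['tool_pos'],ctrl.get_obs()['orientation'],ctrl.get_obs()['joint_pos'])
a=np.radians(-2.4);print(proj(W,[[.4955+r*np.cos(a),-.2965+r*np.sin(a),.078] for r in(.035,.043,-.035,-.043)]))
E
```

```text
clock: 14.5
tool_pos: [0.5352, -0.2953, 0.2347]
orientation: [-179.9, -0.0, -92.2]
force: [1.0, 0.7, 0.1]
opening: 0.0197
clock: 14.75
tool_pos: [0.5356, -0.2951, 0.2358]
orientation: [-179.9, -0.1, -91.5]
force: [0.3, -0.5, 0.7]
opening: 0.0192
[ 0.53576935 -0.29512683  0.23613204] [-1.79865157e+02 -5.48034361e-02 -9.15675647e+01] [-1.05560885e+01  1.69205315e+01 -1.22403166e+01  3.79140736e-02
 -6.06974077e+01  8.97007328e+00]
[[257.10499008 195.57702359]
 [248.57605718 195.44706302]
 [331.66266831 196.71310457]
 [340.17549882 196.84281978]]
```

View pics/w12.png

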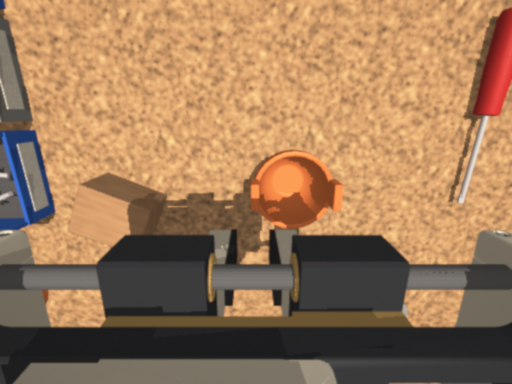

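```bash
python3 - <<'E'
from fit import *
im=cv2.imread('pics/w12.png')
cv2.imwrite('pics/w12z.png',cv2.resize(im[140:240,235:360],None,fx=6,fy=6,interpolation=cv2.INTER_CUBIC))
E
```

```text
(no output)
```

View pics/w12z.png

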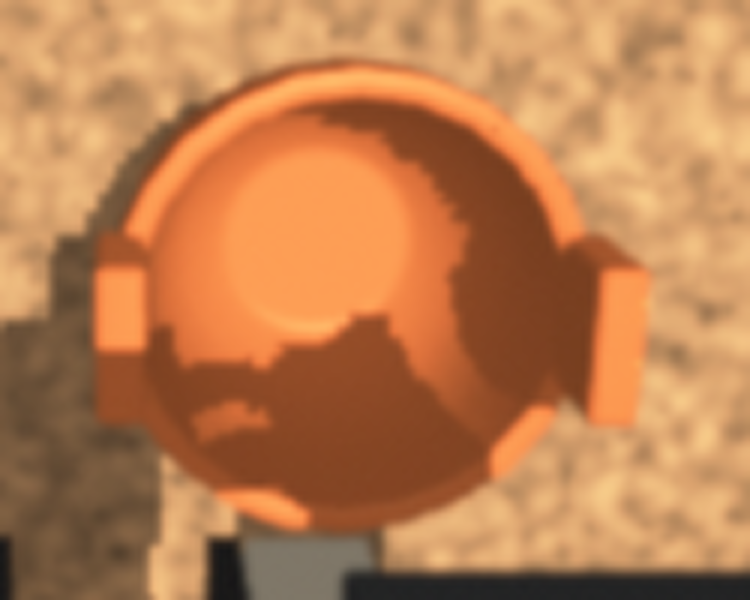

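```bash
python3 -m creep '[[0,0,0,0.001,0.0028,0.035,0.22],[0,0,0,0.001,0.0028,0.07,0.22],[0,0,0,0.001,0.0028,0.098,0.22],[0,0,0,0.001,0.0028,0.114,0.22],[0,0,0,0.001,0.0028,0.114,0.22],[0,0,0,0.001,0.0028,0.114,0],[0,0,0,0.001,0.0028,0.114,0],[0,0,0,0.001,0.0028,0.114,0],[0,0,0,0.001,0.0028,0.114,0],[0,0,0,0.001,0.0028,0.114,0],[0,0,0,0.001,0.0028,0.114,0]]'
python3 -m creep '[[0,0,0,0,0,-0.01,0],[0,0,0,0,0,-0.025,0],[0,0,0,0,0,-0.05,0],[0,0,0,0,0,-0.08,0],[0,0,0,0,0,-0.12,0],[0,0,0,0,0,-0.16,0],[0,0,0,0,0,-0.20,0],[0,0,0,0,0,-0.22,0],[0,0,0,0,0,-0.22,0],[0,0,0,0,0,-0.22,0],[0,0,0,0,0,-0.22,0]]'
python3 - <<'E'
from fit import *
im=ctrl.snapshot('wrist');cv2.imwrite('pics/w13.png',im);s=ctrl.snapshot('side');cv2.imwrite('pics/s13.png',s)
print(ctrl.get_obs()['tool_pos'],ctrl.get_obs()['orientation'])
cv2.imwrite('pics/w13z.png',np.hstack([cv2.resize(im[110:250,210:370],None,fx=3,fy=3,interpolation=cv2.INTER_CUBIC),cv2.resize(s[130:270,250:350],None,fx=3,fy=3)]))
E
```

```text
clock: 15.72
tool_pos: [0.5336, -0.2963, 0.1222]
orientation: [-179.8, -0.1, -91.7]
force: [2.5, 1.5, 6.8]
opening: 0.008
clock: 16.63
tool_pos: [0.531, -0.2955, 0.3392]
orientation: [179.9, 0.1, -91.8]
force: [0.5, 0.2, -1.9]
opening: 0.0076
[ 0.53112855 -0.29562767  0.33848039] [ 1.79826194e+02  5.91006235e-02 -9.17853077e+01]
```

View pics/w13z.png

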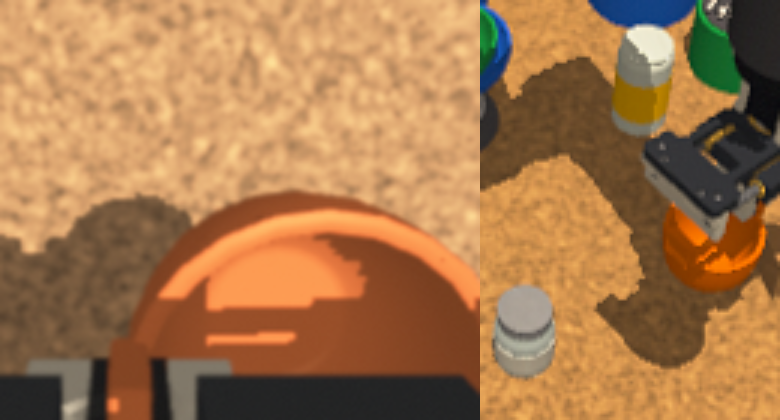

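```bash
python3 -m creep '[[0,0,0,-0.015,-0.001,0,0],[0,0,0,-0.043,-0.003,0,0],[0,0,0,-0.082,-0.006,0,0],[0,0,0,-0.121,-0.009,0,0],[0,0,0,-0.160,-0.012,0,0],[0,0,0,-0.199,-0.015,0,0],[0,0,0,-0.238,-0.018,0,0],[0,0,0,-0.277,-0.021,0,0],[0,0,0,-0.316,-0.024,0,0],[0,0,0,-0.355,-0.027,0,0],[0,0,0,-0.390,-0.029,0,0],[0,0,0,-0.4208,-0.0312,0,0]]'
python3 -m creep '[[0,0,0,0,0,0,0],[0,0,0,0,0,0.02,0],[0,0,0,0,0,0.045,0],[0,0,0,0,0,0.07,0],[0,0,0,0,0,0.082,0],[0,0,0,0,0,0.084,0],[0,0,0,0,0,0.084,0],[0,0,0,0,0,0.084,0]]'
python3 - <<'E'
from fit import *
im=ctrl.snapshot('wrist');cv2.imwrite('pics/w14.png',im);s=ctrl.snapshot('side');cv2.imwrite('pics/s14.png',s);c=ctrl.snapshot('scene');cv2.imwrite('pics/c14.png',c)
print(ctrl.get_obs()['tool_pos'],ctrl.get_obs()['orientation'])
f=lambda a:cv2.resize(a,None,fx=4,fy=4,interpolation=cv2.INTER_CUBIC)
cv2.imwrite('pics/z14.png',np.hstack([f(s[95:195,190:290]),f(c[175:275,240:340])]))
E
```

```text
clock: 17.73
tool_pos: [0.5756, 0.1259, 0.3387]
orientation: [179.9, -0.1, -91.7]
force: [1.0, -0.7, -1.2]
opening: 0.0076
clock: 18.4
tool_pos: [0.5765, 0.1236, 0.2565]
orientation: [-180.0, -0.0, -91.8]
force: [-0.3, -0.1, -1.5]
opening: 0.008
[0.57662845 0.1238055  0.25729405] [-1.79907901e+02  4.40929146e-02 -9.17743012e+01]
```

View pics/z14.png

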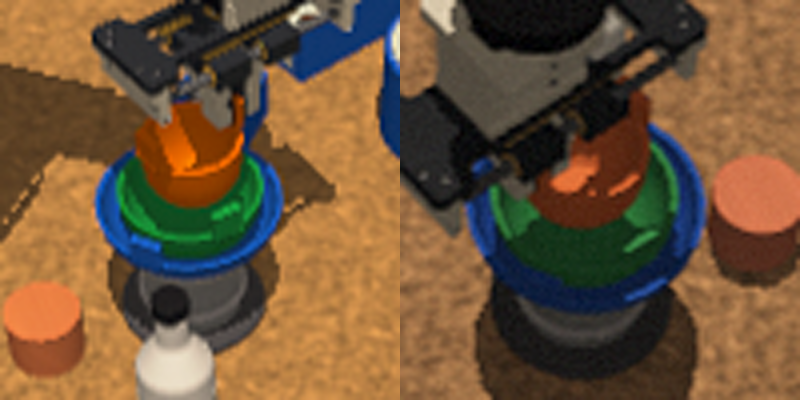

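View pics/w14.png

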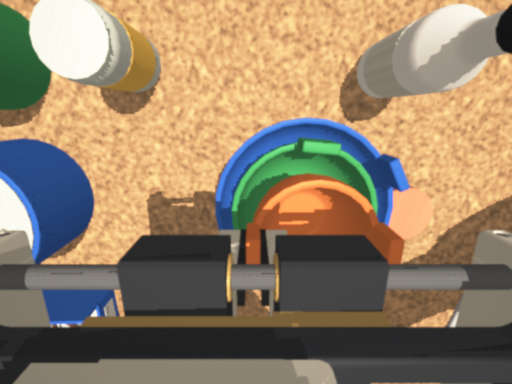

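```bash
python3 - <<'E'
from fit import *
im=cv2.imread('pics/w14.png')
cv2.imwrite('pics/w14z.png',cv2.resize(im[110:270,200:440],None,fx=3.3333,fy=3.3333,interpolation=cv2.INTER_CUBIC))
E
```

```text
(no output)
```

View pics/w14z.png

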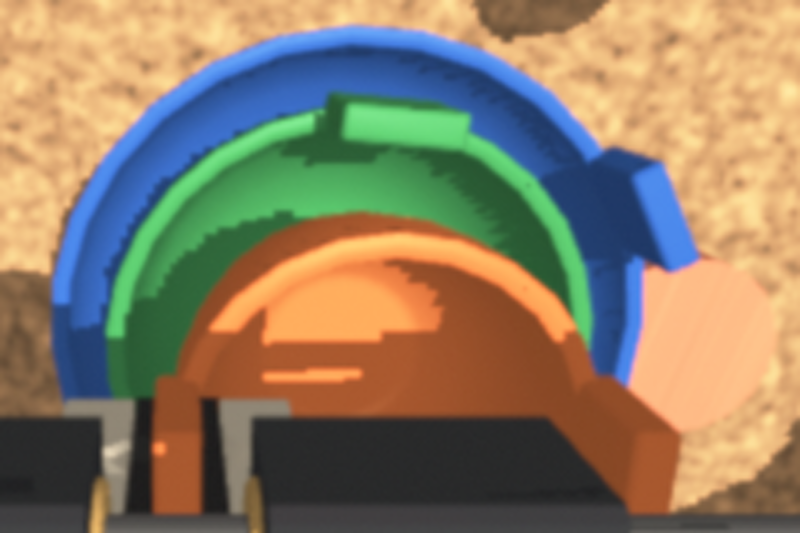

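```bash
python3 - <<'E'
from fit import *
W=cam('wrist');k=3.33333;o=(200,110)
rep('o',W,u([(210,330),(260,277),(330,241),(400,232),(470,243),(530,275),(575,320)],k,o),.191,.041,None,0)
rep('g',W,u([(105,345),(125,270),(175,190),(240,137),(310,110),(485,135),(545,195),(582,270),(592,330)],k,o),.142,.059,None,0)
rep('b',W,u([(52,320),(70,225),(120,140),(200,72),(280,38),(360,26),(450,40),(530,85),(595,150)],k,o),.129,.076,None,0)
T=ctrl.get_obs()['tool_pos'];print(T, T[:2]+[-.039,.001])
E
```

```text
o fixr [0.536  0.1256] res 0.0002 free [0.536  0.1243 0.0399]
g fixr [0.5346 0.1276] res 0.001 free [0.5345 0.1252 0.0572]
b fixr [0.5325 0.128 ] res 0.0008 free [0.5337 0.1244 0.0729]
[0.57662845 0.1238055  0.25729405] [0.53762845 0.1248055 ]
```

```bash
python3 -m creep '[[0,0,0,-0.001,0.0015,0.008,0],[0,0,0,-0.001,0.0015,0.016,0],[0,0,0,-0.001,0.0015,0.024,0],[0,0,0,-0.001,0.0015,0.030,0],[0,0,0,-0.001,0.0015,0.035,0],[0,0,0,-0.001,0.0015,0.038,0],[0,0,0,-0.001,0.0015,0.040,0],[0,0,0,-0.001,0.0015,0.041,0],[0,0,0,-0.001,0.0015,0.041,0],[0,0,0,-0.001,0.0015,0.041,0]]'
python3 - <<'E'
from fit import *
s=ctrl.snapshot('side');cv2.imwrite('pics/s15.png',s);c=ctrl.snapshot('scene');cv2.imwrite('pics/c15.png',c)
print(ctrl.get_obs()['tool_pos'],ctrl.get_obs()['force'])
f=lambda a:cv2.resize(a,None,fx=4,fy=4,interpolation=cv2.INTER_CUBIC)
cv2.imwrite('pics/z15.png',np.hstack([f(s[95:195,190:290]),f(c[175:275,240:340])]))
E
```

```text
clock: 19.38
tool_pos: [0.5748, 0.1247, 0.2154]
orientation: [-180.0, 0.0, -91.8]
force: [-0.1, 0.7, -0.5]
opening: 0.0076
[0.57480541 0.12476004 0.21549407] [ 0.17479777  0.40644546 -0.55195668]
```

View pics/z15.png

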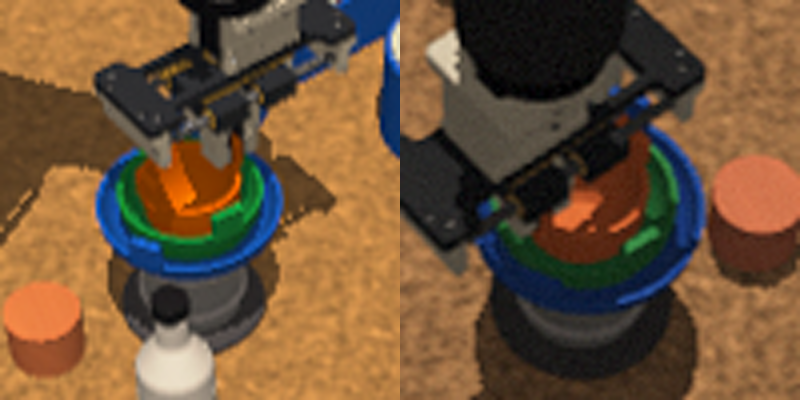

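```bash
python3 -m creep '[[0,0,0,0,0,0.001,0],[0,0,0,0,0,0.002,0],[0,0,0,0,0,0.003,0],[0,0,0,0,0,0.003,0],[0,0,0,0,0,0.003,0]]'
python3 - <<'E'
from fit import *
s=ctrl.snapshot('side');cv2.imwrite('pics/s16.png',s)
F=[ctrl.get_obs()['force']];print(ctrl.get_obs()['tool_pos'],F)
f=lambda a:cv2.resize(a,None,fx=4,fy=4,interpolation=cv2.INTER_CUBIC)
cv2.imwrite('pics/z16.png',np.hstack([f(cv2.imread('pics/s14.png')[95:195,190:290]),f(s[95:195,190:290])]))
E
```

```text
clock: 19.9
tool_pos: [0.5748, 0.1248, 0.2122]
orientation: [-180.0, 0.0, -91.8]
force: [0.9, -0.7, 0.2]
opening: 0.0078
[0.57482831 0.12479872 0.21225554] [array([ 0.83401214, -0.24184632, -0.12540186])]
```

View pics/z16.png

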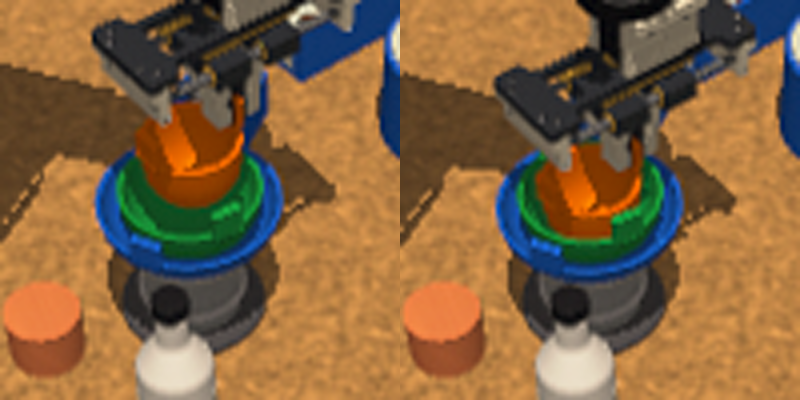

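```bash
python3 -m creep '[[0,0,0,0,0,0.001,0.1],[0,0,0,0,0,0.001,0.15],[0,0,0,0,0,0.001,0.2],[0,0,0,0,0,0.001,0.2],[0,0,0,0,0,0.001,0.2]]'
python3 -m creep '[[0,0,0,0,0,-0.01,0.2],[0,0,0,0,0,-0.03,0.2],[0,0,0,0,0,-0.06,0.2],[0,0,0,0,0,-0.09,0.2],[0,0,0,0.0,0.0,-0.11,0.2],[0,0,0,0.03,0,-0.12,0.2],[0,0,0,0.07,-0.02,-0.12,0.2],[0,0,0,0.11,-0.04,-0.12,0.2],[0,0,0,0.15,-0.06,-0.12,0.2],[0,0,0,0.18,-0.07,-0.12,0.2],[0,0,0,0.18,-0.07,-0.12,0.2],[0,0,0,0.18,-0.07,-0.12,0.2]]'
python3 - <<'E'
from fit import *
s=ctrl.snapshot('side');cv2.imwrite('pics/s17.png',s);c=ctrl.snapshot('scene');cv2.imwrite('pics/c17.png',c)
print(ctrl.get_obs()['tool_pos'],ctrl.get_obs()['force'])
f=lambda a:cv2.resize(a,None,fx=4,fy=4,interpolation=cv2.INTER_CUBIC)
cv2.imwrite('pics/z17.png',np.hstack([f(s[95:195,190:290]),f(c[175:275,240:340])]))
E
```

```text
clock: 20.37
tool_pos: [0.5747, 0.1247, 0.2112]
orientation: [180.0, -0.0, -91.8]
force: [-0.5, 0.6, -0.7]
opening: 0.0174
clock: 21.37
tool_pos: [0.6393, -0.0598, 0.3313]
orientation: [180.0, -0.0, -92.0]
force: [-0.4, 0.9, -0.1]
opening: 0.0176
[ 0.63896143 -0.05747463  0.33158084] [-0.29924173  0.02867153  0.61898052]
```

View pics/z17.png

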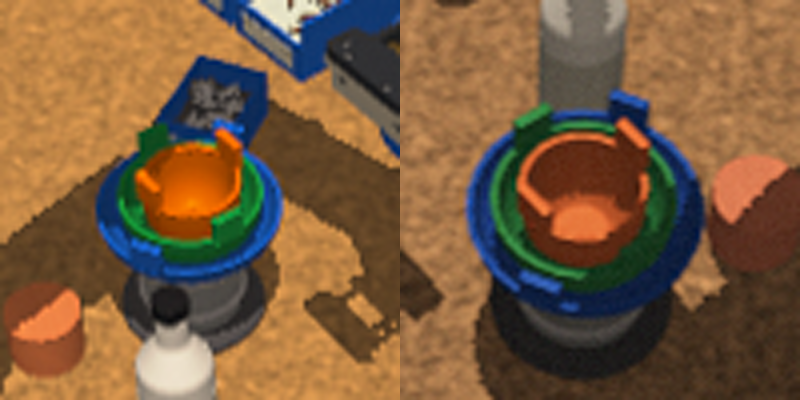

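View pics/s17.png

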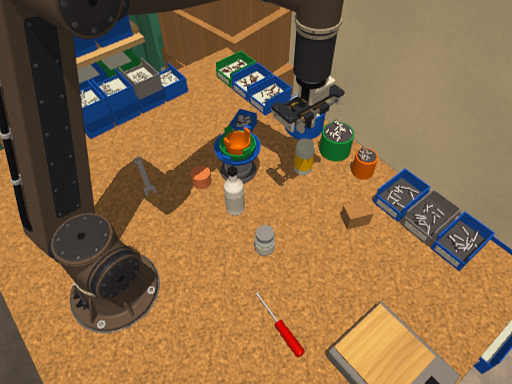

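```bash
python3 - <<'E'
from fit import *
C=cam('scene');S=cam('side')
o=(190,95);q=(240,175)
rep('oS',S,u([(139,185),(243,185),(190,143),(155,155),(215,147)],4,o),.149,.041,u([(147,181),(229,145)],4,o),.171)
rep('oC',C,u([(117,190),(249,190),(183,130),(135,145),(215,136),(122,165)],4,q),.149,.041,u([(133,203),(233,135)],4,q),.171)
rep('gS',S,u([(118,195),(264,195),(130,165),(252,165)],4,o),.136,.059,None,0)
rep('gC',C,u([(90,200),(278,200),(185,121),(112,150),(258,150),(98,230)],4,q),.136,.059,None,0)
def tri(a,b):
    A=[];B=[]
    for c,p in((S,a),(C,b)):
        K,R,t=c;P=K@np.c_[R,t]; 
        A.append(P)
    X=cv2.triangulatePoints(A[0],A[1],np.array(a,float).reshape(2,1),np.array(b,float).reshape(2,1));return (X[:3]/X[3]).ravel().round(4)
# ears near jar-side/far-side: orange ear at +x, -x ; green at +y,-y ; blue at 26/206
print('or+x',tri(u([(229,145)],4,o)[0],u([(133,203)],4,q)[0]),'or-x',tri(u([(147,181)],4,o)[0],u([(233,135)],4,q)[0]))
print('gr+y',tri(u([(153,135)],4,o)[0],u([(241,245)],4,q)[0]),'gr-y',tri(u([(228,220)],4,o)[0],u([(133,113)],4,q)[0]))
print('bl+x',tri(u([(229,127)],4,o)[0],u([(141,284)],4,q)[0]),'bl-x',tri(u([(146,246)],4,o)[0],u([(230,102)],4,q)[0]))
E
```

```text
oS fixr [0.5352 0.1222] res 0.0003 free [0.5351 0.1219 0.0413]
  ear [0.4951 0.1247] r 0.0402 ang 176.4
  ear [0.5686 0.1153] r 0.034 ang -11.6
  mid [0.5318 0.12  ] 172.7
oC fixr [0.5394 0.125 ] res 0.0005 free [0.5392 0.1248 0.0408]
  ear [0.5819 0.1264] r 0.0426 ang 1.8
  ear [0.5025 0.1286] r 0.037 ang 174.5
  mid [0.5422 0.1275] -1.6
gS fixr [0.5324 0.1207] res 0.0007 free [0.5335 0.1219 0.0581]
gC fixr [0.5398 0.1277] res 0.0005 free [0.5397 0.1273 0.0586]
or+x [0.5764 0.1224 0.161 ] or-x [0.499  0.1272 0.1665]
gr+y [0.5425 0.1812 0.1496] gr-y [0.5288 0.0663 0.1521]
bl+x [0.6022 0.1581 0.1393] bl-x [0.47   0.0939 0.1403]
```

```bash
python3 -m creep '[[0,0,0,0,0,0,0.2],[0,0,0,0,0,0,0.2],[0,0,0,0,0,0,0.2],[0,0,0,0,0,0,0.2],[0,0,0,0,0,0,0.2],[0,0,0,0,0,0,0.2]]'; python3 -c "
from plant import ctrl
print(ctrl.close_job())"
```

```text
clock: 21.97
tool_pos: [0.6391, -0.0569, 0.3313]
orientation: [-180.0, 0.0, -91.7]
force: [-0.8, -0.0, -0.8]
opening: 0.0177
the job is handed in; nothing more can be done
None
```

I stacked the three lids on the platform in order: blue, then green inside it, then orange inside that. I gripped each lid by one ear, lowered it until the spring carried its weight, and let go before fetching the next. The job was handed in at about 22 s of the allowed 67 s; no verdict is reported.

**Last checks:**
- **Settled height:** the ear tops of blue, green and orange stood at about 0.140, 0.151 and 0.164 m. That gives steps of about 11 and 13 mm, against 13 mm for fully settled lids.
- **Level:** opposite ears were equal to within about 1 to 6 mm, which is around the picking error. The 6 mm reading was on the orange lid, a tilt of about 0.07 rad if real (limit 0.12).
- **Centring:** each lid was centred to within about 1 to 6 mm of the lid below it or the platform centre. The limits are 12 mm between lids and 14 mm on the platform.
- **Bystanders and arm:** all the bystanders I could see in the side view at the end were standing where they started, and the arm was clear of the stack. I did not measure their displacements.

**Disagreements:** the two fixed cameras placed the same lids up to about 10 mm apart, so I relied on differences within one view. The wrist view agreed to within about 2 mm at the orange lid's final approach.

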